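Prop up the large draining stand

ROBOT

A 6-joint arm with a two-finger parallel gripper is mounted at the origin on a cart in front of the work surface, level with it; the furniture and walls round the work are solid. World frame = base frame: x ahead of the robot, y to its left, z up, the work surface at z = 0. Lengths are in m, angles in rad, forces in N, time in s.
With the tool pointing down it reaches from about 0.25 to 0.775 m from the base axis. Payload 8.9 kg.
Tool frame: the origin (TCP) lies midway between the tips of the shut fingers; the grasp point (between the pads) lies 19 mm behind it; z points along the fingers, x is the direction in which the jaws open and shut, and the axes are right-handed (so a half turn about z gives the same grasp; the last joint's range is limited). The gripper opens to 85 mm and grips with 20 to 120 N. Pads are 22 mm wide; open, the fingers measure 114 mm over their backs; the gripper's body (76 mm by 85 mm) begins 54 mm behind the grasp point. The pads swing forward as they close: fully open they stand 13 mm farther back than shut.
Start: joints at [1.129, 0.291, -0.153, 1.127, 0, 1.431], TCP at [0.157, 0.501, 0.231] pointing down, gripper open.
Joint ranges: [-2.52, 2.52], [-0.91, 1.74], [-1.3, 1.37], [-1.96, 2.02], [-1.52, 1.47], [-3.14, 3.14]. Speed limits (rad/s): [2.22, 2.22, 2.79, 3.14, 3.14, 3.14].

INTERFACE

Orientations are given as a rotation vector (axis times angle).
In Python, from bench import r gives the robot as it stands.
- The arm moves only by the tool carry_out, never from a script. Its argument "increments" is a list of rows, each a list of 2 entries, a list of its own where there are three numbers: the shift along the tool's x, y, z in m, then the turn, a rotation vector about the tool's x, y, z in degrees. A call has exactly 5 rows; each row shifts and turns the pose as measured when the row begins, along the tool's axes as they then stand; what a row does not reach is not made up. A row lasts 1/10 s, in which the tool goes at most 50 mm and 8.59 degrees, less where a joint would pass 70% of its speed; a pose out of reach is approached as far as the arm can. A call is refused whole if a number of a shift passes 0.05 or a number of a turn 8.59, either way. A call with a gripper value outside its range is refused whole. "claw" is the closure, from 0 (fully open) to 1 (shut), set as the call begins (left out, the last holds). The fingers move at their own pace and stop on an object; "squeeze" is the grip in N (left out, the last holds). Time passes only in rows, so rows that do not move let the fingers close, or fill a call up. It gives the time, the measured TCP pose, the force and the opening at its end, in the units of the state.
- r.get_obs(): the state, without advancing time (a new reading comes with each control period).
- r.camera(name): name is "scene" or "top"; returns the picture (384x512x3 uint8, red, green, blue); there is no depth.
- r.calibration(name): a dict with "camera_matrix" (3x3 intrinsics, pixels), "D" ([k1, k2, p1, p2, k3] as OpenCV has them; the pictures are not rectified), "xyz" and "attitude" of the camera in the world. Camera axes: x right, y down, z forward; pixel columns grow to the right and rows downward; lengths in m; the calibration is good to about 2 mm. A picture is of the moment at which its call begins. calibration takes no time and is no camera call.
- r.hand_in(): hands the job in, once; it reports no verdict.
Trained networks look in the newest picture that a camera, given by its name, has taken for a name from the list of things; names that differ only in an ending like _2 or _b are one class to them, and where a whole thing is asked for, a point or a joint stands for the part that bears it (a point fixed in the world has none). Each returns a list of dicts, best first, with "score" (0 to 1); they miss things now and then, are a little off and sometimes report something else, mostly with a low value. They report only what shows in the picture. A call takes as long as a camera call.
- r.regions_of(camera, label): "region" (384x512 bool, what is visible of it) and "box" ([left, top, width, height] in pixels, round what is visible of it).
The state is a dict: "t": time; "joint_positions": joint angles; "dq": joint speeds; "effort": joint torques, N m; "ee_pos": TCP position; "orientation": TCP orientation; "wrist_force": force on the tool from outside, world axes, zero at the start; "moment": the same for the moment, N m; "gripper_width": opening from 0.0 (shut) to 1.0 (fully open).
Only numpy, scipy, OpenCV 4.12 (cv2) and the standard library are available. Lean on these libraries where they do the work, as an engineer would, in place of code of your own. Each camera call takes 0.05 s, during which the arm holds its last target. There are 200 camera calls.

TASK

Make the larger of the two folding draining stands ready for the foil tray: swing its U-shaped prop up out of the folded position and over past upright, until it leans back against its rubber stops and stays there on its own. Leave the smaller stand's prop folded down.

Things in the scene. Friction and masses are not known exactly. Their poses are not given: they have to be found in the camera images.
- large_prop (a joint): Hinge of the large stand's U-shaped prop of 8 mm steel rod (arms 105 mm long, 84 mm apart), in rad: 0 = folded level, 1.57 = upright, 1.98 = leaning on its stops. Light, little friction, about 0.16 kg: let go before upright it falls back, let go past about 1.7 it falls onto the stops. Fixed grey base plate 159 x 114 x 6 mm; stops 72 mm high, 20 mm behind the pivot.
- large_stand_grip (a point): Centre of the large prop's crossbar, where to hold it: a black rubber sleeve 13 mm thick, 58 mm long, parallel to the pivot line. Folded, it lies 36 mm above the worktop, 30 mm above the plate, on the robot's side of the pivot. It moves with the prop in a circle of radius 105 mm about the pivot line. Its y axis lies along the crossbar; folded, its x axis points to the pivot.
- large_stand_pivot (a point): Middle of the large stand's pivot line, 36 mm above the worktop; fixed. Its y axis lies along the pivot line; its x axis is level and points from the folded crossbar across the pivot to the stops, away from the robot; z is up.
- small_prop (a joint): Hinge of the small stand's prop, in rad: 0 = folded, 1.98 = leaning on its stops. The small stand is built the same, but its plate is 119 x 90 mm and its arms are 65 mm long and 60 mm apart. It stays folded.

How it is judged:
By the outcome, as a careful person would: the job done as asked, in the order asked, and still so for the second after the job is handed in, with the robot touching nothing.
It also fails if it takes over 35 s, if anything falls off the work surface, if the arm or the gripper's body presses on something with over 40 N, if the wrist force passes 120 N, or if a joint passes its speed limit or range.

## Working session

There is one attempt and no reset: what is moved stays moved. The work goes in short steps, Python scripts to look and compute and a tool call to move; the robot and the scene stay as the last step left them, time stands still between calls to the robot, and variables do not carry over. Pictures are saved under pics/ and viewed, about 8 in all and at most 12, crops included, and the job is handed in when it is done.

Besides the shell and the picture viewer there is one more tool, called after ">>>" by a JSON object that holds its "fn" and its "kwargs". carry_out: Moves the arm, as the interface text tells. Its arguments: {"type":"object","properties":{"increments":{"type":"array","items":{"type":"array"}},"claw":{"type":"number"},"squeeze":{"type":"number"}},"required":["increments"]}

```bash
mkdir -p pics; ls; python3 - <<'E'
from bench import r
import cv2,numpy as np
for c in ["scene","top"]:
    im=r.camera(c); cv2.imwrite(f"pics/{c}0.png",im[...,::-1])
    print(c,r.calibration(c))
    for l in ["large_prop","large_stand_grip","small_prop"]:
        for d in r.regions_of(c,l)[:3]: print(l,d["score"],d["box"])
a=cv2.imread("pics/scene0.png");b=cv2.imread("pics/top0.png")
print(r.get_obs())
E
```

```text
pics
scene {'camera_matrix': array([[477.303997  ,   0.        , 256.50173001],
       [  0.        , 477.303997  , 182.63755188],
       [  0.        ,   0.        ,   1.        ]]), 'D': array([0.04255205, 0.        , 0.        , 0.        , 0.        ]), 'xyz': array([-0.11833673, -0.69941696,  0.48585073]), 'attitude': array([-1.88088393,  0.97068726, -0.58650572])}
large_prop 0.75 [255.3, 193.5, 76.7, 45.1]
large_stand_grip 0.69 [254.3, 196.3, 77.2, 43.3]
small_prop 0.6 [189.3, 157.1, 41.0, 20.1]
top {'camera_matrix': array([[351.28853861,   0.        , 253.29080944],
       [  0.        , 351.28853861, 194.78945295],
       [  0.        ,   0.        ,   1.        ]]), 'D': array([0.02532015, 0.        , 0.        , 0.        , 0.        ]), 'xyz': array([ 0.45185297, -0.22590342,  0.90003579]), 'attitude': array([-2.23165094,  2.16874302, -0.12673469])}
large_prop 0.71 [260.6, 173.4, 57.1, 57.7]
large_stand_grip 0.77 [262.9, 172.3, 51.1, 56.4]
small_prop 0.89 [166.0, 151.4, 39.8, 43.0]
{'t': 0.4, 'joint_positions': array([ 1.12870599e+00,  2.90768771e-01, -1.53515358e-01,  1.12668667e+00,
       -9.53415583e-07,  1.43150793e+00]), 'dq': array([ 0.00060829, -0.0032346 ,  0.0003179 ,  0.0002247 , -0.00347823,
        0.00157764]), 'effort': array([-3.10586074e-04, -5.36539435e+01,  3.31304634e+01,  5.40212568e-03,
       -1.76829044e-04,  5.76078065e-06]), 'ee_pos': array([0.15651628, 0.50106   , 0.23122624]), 'orientation': array([ 2.53100739e+00,  1.86093529e+00, -2.40490908e-04]), 'wrist_force': array([-0.63474017,  0.0137285 , -0.09564494]), 'moment': array([-0.04898225,  0.00660441, -0.01644111]), 'gripper_width': 1.0029339568845295}
```

View pics/top0.png

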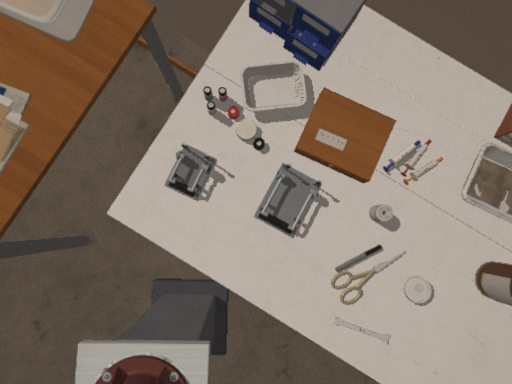

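View pics/scene0.png

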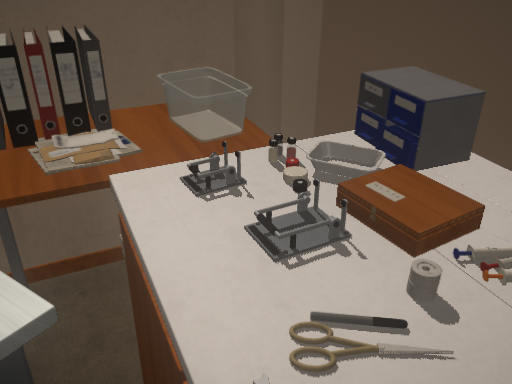

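```bash
cat > h.py <<'E'
from bench import r
import cv2,numpy as np
from scipy.spatial.transform import Rotation as R
def cam(c):
    k=r.calibration(c); return k["camera_matrix"],k["D"],np.array(k["xyz"]),R.from_rotvec(k["attitude"]).as_matrix()
def unproj(c,uv,z):
    K,D,t,M=cam(c); p=cv2.undistortPoints(np.array(uv,float).reshape(-1,1,2),K,D).reshape(-1,2)
    d=np.c_[p,np.ones(len(p))]@M.T; return t+d*((z-t[2])/d[:,2])[:,None]
def proj(c,P):
    K,D,t,M=cam(c); return cv2.projectPoints(np.array(P,float).reshape(-1,3),cv2.Rodrigues(M.T)[0],-M.T@t,K,D)[0].reshape(-1,2)
E
python3 - <<'E'
from h import *
a=cv2.imread("pics/top0.png")[150:250,245:355];b=cv2.imread("pics/scene0.png")[170:260,240:360]
a=cv2.resize(a,None,fx=5,fy=5,interpolation=2);b=cv2.resize(b,(0,0),fx=5,fy=5,interpolation=2)
cv2.imwrite("pics/ct.png",a);cv2.imwrite("pics/cs.png",b)
E
```

```text
(no output)
```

View pics/ct.png

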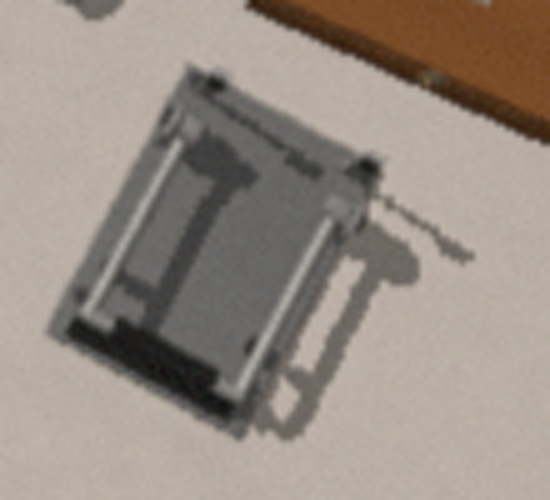

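View pics/cs.png

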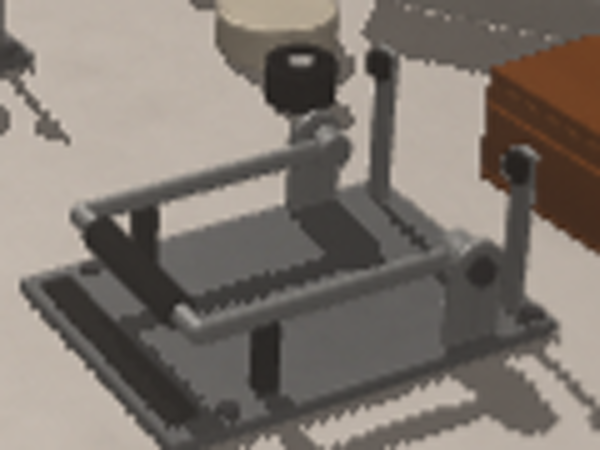

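```bash
python3 - <<'E'
from h import *
from scipy.optimize import least_squares
T=np.array([[264,213],[292,227],[281,178],[312,193]])  # crossL crossR pivL pivR
S=np.array([[257,212.4],[279,235],[305,197],[333,221]])
for n,c,uv in(("t","top",T),("s","scene",S)): print(n,unproj(c,uv,.036).round(4).tolist())
L=np.array([[-.105,.042],[-.105,-.042],[0,.042],[0,-.042]])
def P(q):
    c,s=np.cos(q[2]),np.sin(q[2]); return np.c_[L@np.array([[c,s],[-s,c]])+q[:2],np.full(4,.036)]
f=lambda q:np.r_[(proj("top",P(q))-T).ravel(),(proj("scene",P(q))-S).ravel()]
x=unproj("top",T,.036)[2:].mean(0)
o=least_squares(f,[x[0],x[1],0.]);print(o.x,np.degrees(o.x[2]),f(o.x).round(1))
c=np.array([np.cos(o.x[2]),np.sin(o.x[2])]);print("grip",o.x[:2]-.105*c, "rail pos along -> ",o.x[:2]+.043*c)
for q in [(190,152),(175,185)]: print(unproj("top",[q],.03))
print("knob/box",unproj("scene",[[300,186]],.08),unproj("top",[[259,144],[297,135],[360,180],[247,130]],.03).round(3))
print(R.from_rotvec(r.get_obs()["orientation"]).as_matrix().round(3))
E
```

```text
t [[0.4747, -0.2858, 0.036], [0.4422, -0.3556, 0.036], [0.5627, -0.3259, 0.036], [0.5277, -0.404, 0.036]]
s [[0.4766, -0.2823, 0.036], [0.4399, -0.3528, 0.036], [0.5746, -0.3242, 0.036], [0.5304, -0.4057, 0.036]]
[ 0.55001262 -0.36605723 -0.46757415] -26.790025301673342 [-1.8 -0.3  0.2  2.   1.1 -2.5 -0.1 -1.4 -0.9  0.2  0.9  1.4  0.5  1.9
 -0.9 -0.6]
grip [ 0.45628287 -0.3187314 ] rail pos along ->  [ 0.58839719 -0.38543828]
[[ 0.62127483 -0.09796917  0.03      ]]
[[ 0.53766332 -0.064598    0.03      ]]
knob/box [[ 0.53566204 -0.33390888  0.08      ]] [[ 0.648 -0.269  0.03 ]
 [ 0.674 -0.365  0.03 ]
 [ 0.565 -0.526  0.03 ]
 [ 0.682 -0.238  0.03 ]]
[[ 0.298  0.955 -0.   ]
 [ 0.955 -0.298 -0.   ]
 [-0.    -0.    -1.   ]]
```

```bash
cat >> h.py <<'E'
def plan(goal,yaw,n):
    o=r.get_obs(); M=R.from_rotvec(o["orientation"]); p=o["ee_pos"]
    G=R.from_matrix(np.array([[np.cos(yaw),np.sin(yaw),0],[np.sin(yaw),-np.cos(yaw),0],[0,0,-1.]]))
    w=(M.inv()*G).as_rotvec()/n; d=(np.array(goal)-p)/n
    rows=[]
    for i in range(n):
        rows.append([M.inv().apply(d).round(4).tolist(),np.degrees(w).round(2).tolist()]); M=M*R.from_rotvec(w)
    for x in rows: print(x)
E
python3 -c "
from h import *
plan([.457,-.319,.2],-.4676,20)"
```

```text
[[-0.0347, 0.0266, 0.0016], [0.0, 0.0, 4.97]]
[[-0.0322, 0.0295, 0.0016], [0.0, 0.0, 4.97]]
[[-0.0295, 0.0322, 0.0016], [0.0, 0.0, 4.97]]
[[-0.0267, 0.0346, 0.0016], [0.0, 0.0, 4.97]]
[[-0.0236, 0.0368, 0.0016], [0.0, 0.0, 4.97]]
[[-0.0203, 0.0387, 0.0016], [0.0, 0.0, 4.97]]
[[-0.0168, 0.0403, 0.0016], [0.0, 0.0, 4.97]]
[[-0.0133, 0.0416, 0.0016], [0.0, 0.0, 4.97]]
[[-0.0096, 0.0426, 0.0016], [0.0, 0.0, 4.97]]
[[-0.0059, 0.0433, 0.0016], [0.0, 0.0, 4.97]]
[[-0.0021, 0.0436, 0.0016], [0.0, 0.0, 4.97]]
[[0.0017, 0.0436, 0.0016], [0.0, 0.0, 4.97]]
[[0.0054, 0.0433, 0.0016], [0.0, 0.0, 4.97]]
[[0.0092, 0.0427, 0.0016], [0.0, 0.0, 4.97]]
[[0.0128, 0.0417, 0.0016], [0.0, 0.0, 4.97]]
[[0.0164, 0.0405, 0.0016], [0.0, 0.0, 4.97]]
[[0.0198, 0.0389, 0.0016], [0.0, 0.0, 4.97]]
[[0.0231, 0.037, 0.0016], [0.0, 0.0, 4.97]]
[[0.0263, 0.0349, 0.0016], [0.0, 0.0, 4.97]]
[[0.0292, 0.0325, 0.0016], [0.0, 0.0, 4.97]]
```

>>> {"fn": "carry_out", "kwargs": {"increments": [[[-0.035, 0.027, 0.001], [0, 0, 5]], [[-0.032, 0.03, 0.001], [0, 0, 5]], [[-0.03, 0.032, 0.001], [0, 0, 5]], [[-0.027, 0.035, 0.001], [0, 0, 5]], [[-0.024, 0.037, 0.001], [0, 0, 5]]], "claw": 0}}

```text
t: 0.9
ee_pos: [0.2322, 0.2919, 0.2249]
orientation: [-2.877, -1.258, -0.003]
wrist_force: [1.9, 0.1, 0.0]
gripper_width: 1.005
```

>>> {"fn": "carry_out", "kwargs": {"increments": [[[-0.02, 0.039, 0.001], [0, 0, 5]], [[-0.017, 0.04, 0.001], [0, 0, 5]], [[-0.013, 0.042, 0.001], [0, 0, 5]], [[-0.01, 0.043, 0.001], [0, 0, 5]], [[-0.006, 0.043, 0.001], [0, 0, 5]]]}}

```text
t: 1.4
ee_pos: [0.3053, 0.0774, 0.2205]
orientation: [-3.085, -0.581, -0.011]
wrist_force: [1.5, 1.5, -0.1]
gripper_width: 1.0
```

```bash
python3 -c "
from h import *
plan([.457,-.319,.2],-.4676,15)"
```

```text
[[-0.0002, 0.0283, 0.0014], [-0.01, -0.03, 3.21]]
[[0.0014, 0.0283, 0.0014], [-0.01, -0.03, 3.21]]
[[0.003, 0.0281, 0.0014], [-0.01, -0.03, 3.21]]
[[0.0045, 0.0279, 0.0014], [-0.01, -0.03, 3.21]]
[[0.0061, 0.0276, 0.0014], [-0.01, -0.03, 3.21]]
[[0.0076, 0.0272, 0.0014], [-0.01, -0.03, 3.21]]
[[0.0091, 0.0268, 0.0014], [-0.01, -0.03, 3.21]]
[[0.0106, 0.0262, 0.0014], [-0.01, -0.03, 3.21]]
[[0.0121, 0.0256, 0.0014], [-0.01, -0.03, 3.21]]
[[0.0135, 0.0249, 0.0014], [-0.01, -0.03, 3.21]]
[[0.0149, 0.0241, 0.0014], [-0.01, -0.03, 3.21]]
[[0.0162, 0.0232, 0.0014], [-0.01, -0.03, 3.21]]
[[0.0175, 0.0223, 0.0014], [-0.01, -0.03, 3.21]]
[[0.0187, 0.0213, 0.0014], [-0.01, -0.03, 3.21]]
[[0.0198, 0.0202, 0.0014], [-0.01, -0.03, 3.21]]
```

>>> {"fn": "carry_out", "kwargs": {"increments": [[[0.001, 0.042, 0.002], [0, 0, 4.8]], [[0.004, 0.042, 0.002], [0, 0, 4.8]], [[0.008, 0.042, 0.002], [0, 0, 4.8]], [[0.011, 0.041, 0.002], [0, 0, 4.8]], [[0.014, 0.04, 0.002], [0, 0, 4.8]]]}}

```text
t: 1.9
ee_pos: [0.3852, -0.1296, 0.2119]
orientation: [-3.137, 0.106, -0.02]
wrist_force: [0.9, -0.1, -0.9]
gripper_width: 0.995
```

>>> {"fn": "carry_out", "kwargs": {"increments": [[[0.018, 0.038, 0.01], [0, 0, 4.8]], [[0.021, 0.037, 0.01], [0, 0, 4.8]], [[0.024, 0.035, 0.01], [0, 0, 4.8]], [[0.027, 0.033, 0.01], [0, 0, 4.8]], [[0.029, 0.031, 0.01], [0, 0, 4.8]]]}}

```text
t: 2.4
ee_pos: [0.4623, -0.3389, 0.162]
orientation: [-3.037, 0.786, -0.025]
wrist_force: [1.0, 0.7, 0.5]
gripper_width: 0.999
```

```bash
python3 - <<'E'
from h import *
plan([.457,-.319,.12],-.4676,5)
im={c:r.camera(c)[...,::-1].copy() for c in("top","scene")}
o=r.get_obs();print(o["ee_pos"],o["joint_positions"].round(2))
M=R.from_rotvec(o["orientation"]).as_matrix()
c,s=np.cos(-.4676),np.sin(-.4676)
for k in im:
    g=proj(k,[[.457,-.319,.036]])[0]
    t=proj(k,[o["ee_pos"]])[0];print(k,g,t)
a=im["top"][130:250,230:370];b=im["scene"][120:260,220:360]
cv2.imwrite("pics/near.png",np.hstack([cv2.resize(x,(400,400*x.shape[0]//x.shape[1]),interpolation=2)[:340] for x in(a,b)]))
E
```

```text
[[-0.003, -0.0029, 0.0084], [-0.09, -0.16, -0.45]]
[[-0.0029, -0.0029, 0.0084], [-0.09, -0.16, -0.45]]
[[-0.0029, -0.003, 0.0084], [-0.09, -0.16, -0.45]]
[[-0.0028, -0.003, 0.0084], [-0.09, -0.16, -0.45]]
[[-0.0028, -0.003, 0.0084], [-0.09, -0.16, -0.45]]
[ 0.46258703 -0.34139707  0.16042606] [-0.77  0.42 -0.15  0.98  0.01  1.31]
top [277.29903467 220.56284717] [294.26463656 218.02631113]
scene [267.87186435 223.86397369] [282.82820548 160.60029281]
```

View pics/near.png

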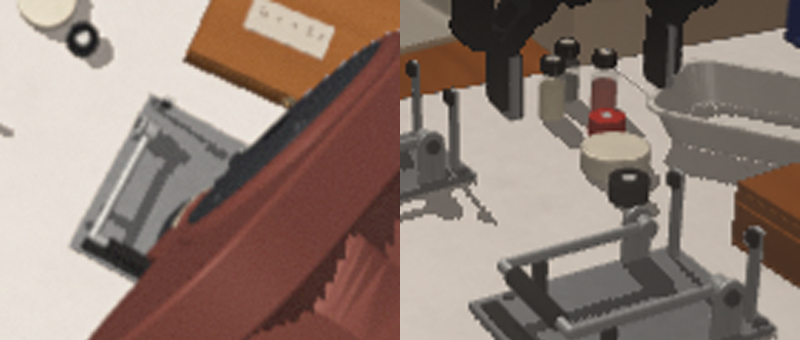

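>>> {"fn": "carry_out", "kwargs": {"increments": [[[-0.005, -0.005, 0.02], [0, 0, -0.7]], [[-0.005, -0.005, 0.02], [0, 0, -0.7]], [[-0.003, -0.005, 0.02], [0, 0, 0]], [[-0.002, -0.002, 0.02], [0, 0, 0]], [[0, 0, 0.01], [0, 0, 0]]]}}

```text
t: 3.0
ee_pos: [0.4593, -0.32, 0.0681]
orientation: [-3.047, 0.752, -0.027]
wrist_force: [0.3, 0.4, 0.4]
gripper_width: 1.0
```

```bash
python3 - <<'E'
from h import *
plan([.457,-.319,.018],-.4676,5)
o=r.get_obs();print(o["ee_pos"],o["wrist_force"],R.from_rotvec(o["orientation"]).as_matrix().round(3))
E
```

```text
[[-0.0007, 0.0001, 0.01], [-0.08, -0.18, -0.19]]
[[-0.0006, 0.0001, 0.01], [-0.08, -0.18, -0.19]]
[[-0.0006, 0.0001, 0.01], [-0.08, -0.18, -0.19]]
[[-0.0006, 0.0001, 0.01], [-0.08, -0.18, -0.19]]
[[-0.0005, 0.0, 0.01], [-0.08, -0.18, -0.19]]
[ 0.45925525 -0.32000553  0.06812222] [0.32480759 0.37200899 0.41040233] [[ 0.885 -0.465  0.017]
 [-0.465 -0.885 -0.001]
 [ 0.016 -0.007 -1.   ]]
```

>>> {"fn": "carry_out", "kwargs": {"increments": [[[-0.002, 0, 0.016], [0, -0.9, -1]], [[0, 0, 0.015], [0, 0, 0]], [[0, 0, 0.014], [0, 0, 0]], [[0, 0, 0.005], [0, 0, 0]], [[0, 0, 0], [0, 0, 0]]]}}

```text
t: 3.5
ee_pos: [0.458, -0.3189, 0.0151]
orientation: [-3.052, 0.716, 0.002]
wrist_force: [-0.1, -0.1, -0.4]
gripper_width: 1.002
```

>>> {"fn": "carry_out", "kwargs": {"increments": [[[0, 0, 0], [0, 0, 0]], [[0, 0, 0], [0, 0, 0]], [[0, 0, 0], [0, 0, 0]], [[0, 0, 0], [0, 0, 0]], [[0, 0, 0], [0, 0, 0]]], "claw": 1, "squeeze": 30}}

```text
t: 4.0
ee_pos: [0.4581, -0.3196, 0.0172]
orientation: [-3.053, 0.716, 0.001]
wrist_force: [-28.7, 11.1, 12.1]
gripper_width: 0.144
```

```bash
python3 - <<'E'
from h import *
im=r.camera("scene")[...,::-1]
o=r.get_obs();print(o["ee_pos"],o["wrist_force"],o["gripper_width"])
cv2.imwrite("pics/grip.png",cv2.resize(im[150:260,220:360],None,fx=4,fy=4,interpolation=2))
E
```

```text
[ 0.45777291 -0.31946904  0.01732558] [-9.28136647  3.52905098  6.21344038] 0.13972201947595622
```

View pics/grip.png

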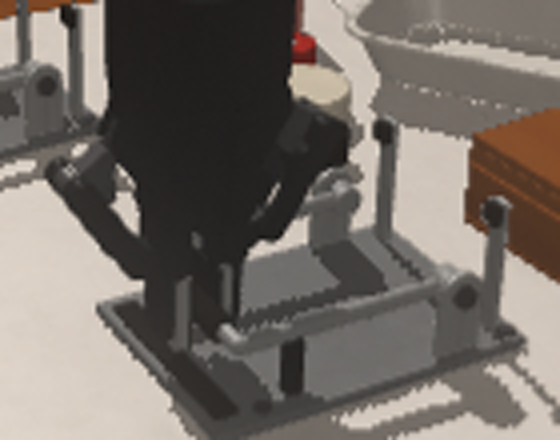

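>>> {"fn": "carry_out", "kwargs": {"increments": [[[0.0005, 0, -0.0105], [0, 0, 0]], [[0.0015, 0, -0.0105], [0, 0, 0]], [[0.0025, 0, -0.01], [0, 0, 0]], [[0.0035, 0, -0.01], [0, 0, 0]], [[0.0045, 0, -0.0095], [0, 0, 0]]]}}

```text
t: 4.55
ee_pos: [0.4692, -0.3253, 0.0712]
orientation: [-3.052, 0.717, 0.004]
wrist_force: [1.5, -0.7, -4.6]
gripper_width: 0.134
```

```bash
cat >> h.py <<'E'
def arc():
    o=r.get_obs(); M=R.from_rotvec(o["orientation"]).as_matrix(); d=o["ee_pos"]-np.array([.4578,-.3195,.0173])
    u=np.array([np.cos(-.4676),np.sin(-.4676),0]); a=d@u-.105
    print("t",o["t"],"x",a.round(4),"y",(d@[-u[1],u[0],0]).round(4),"z",d[2].round(4),"rad",np.hypot(a,d[2]).round(4),"th",np.arctan2(d[2],-a).round(3),"w",o["gripper_width"],"F tool",(M.T@o["wrist_force"]).round(1),"R",M.round(3).tolist())
E
python3 -c "
from h import *
arc()"
```

```text
t 4.55 x -0.0922 y -0.0 z 0.0539 rad 0.1068 th 0.529 w 0.13401791972285654 F tool [1.7 0.  4.5] R [[0.895, -0.445, -0.001], [-0.445, -0.895, 0.007], [-0.004, -0.005, -1.0]]
```

>>> {"fn": "carry_out", "kwargs": {"increments": [[[0.006, 0, -0.0085], [0, 0, 0]], [[0.007, 0, -0.008], [0, 0, 0]], [[0.0075, 0, -0.0075], [0, 0, 0]], [[0.008, 0, -0.0065], [0, 0, 0]], [[0.0085, 0, -0.0055], [0, 0, 0]]]}}

```text
t: 5.05
ee_pos: [0.4996, -0.3407, 0.111]
orientation: [-3.051, 0.718, 0.02]
wrist_force: [-4.2, 2.0, 2.1]
gripper_width: 0.136
```

```bash
python3 -c "
from h import *
arc()"
```

```text
t 5.05 x -0.0581 y -0.0001 z 0.0937 rad 0.1103 th 1.016 w 0.13637337240656594 F tool [-4.7  0.1 -2. ] R [[0.895, -0.446, -0.011], [-0.446, -0.895, 0.01], [-0.014, -0.004, -1.0]]
```

>>> {"fn": "carry_out", "kwargs": {"increments": [[[0.0095, 0, -0.0045], [0, 0, 0]], [[0.01, 0, -0.0035], [0, 0, 0]], [[0.0105, 0, -0.0025], [0, 0, 0]], [[0.011, 0, -0.001], [0, 0, 0]], [[0.011, 0, 0], [0, 0, 0]]]}}

```text
t: 5.55
ee_pos: [0.5456, -0.364, 0.1282]
orientation: [-3.051, 0.719, 0.029]
wrist_force: [-3.8, 0.1, 11.0]
gripper_width: 0.135
```

```bash
python3 - <<'E'
from h import *
arc()
im=r.camera("scene")[...,::-1]
cv2.imwrite("pics/up.png",cv2.resize(im[110:260,220:380],None,fx=4,fy=4,interpolation=2))
E
```

```text
t 5.55 x -0.0066 y -0.0001 z 0.1109 rad 0.1111 th 1.512 w 0.13482760095474494 F tool [ -3.6   1.6 -10.9] R [[0.895, -0.446, -0.016], [-0.446, -0.895, 0.011], [-0.019, -0.002, -1.0]]
```

View pics/up.png

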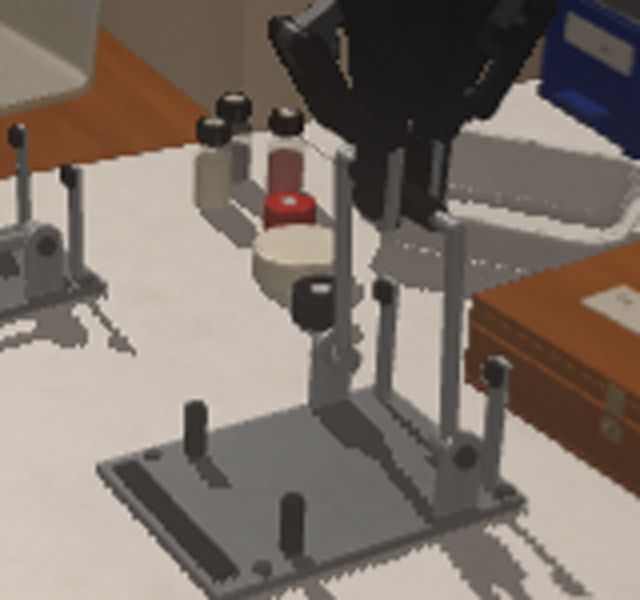

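>>> {"fn": "carry_out", "kwargs": {"increments": [[[0.009, 0, -0.0005], [0, 0, 0]], [[0.009, 0, 0.0005], [0, 0, 0]], [[0.009, 0, 0.001], [0, 0, 0]], [[0.008, 0, 0.002], [0, 0, 0]], [[0.006, 0, 0.002], [0, 0, 0]]]}}

```text
t: 6.1
ee_pos: [0.5838, -0.3834, 0.124]
orientation: [-3.052, 0.719, 0.031]
wrist_force: [-3.1, 0.8, 1.0]
gripper_width: 0.136
```

```bash
python3 - <<'E'
from h import *
arc()
im=r.camera("scene")[...,::-1]
cv2.imwrite("pics/over.png",cv2.resize(im[110:260,220:380],None,fx=4,fy=4,interpolation=2))
E
```

```text
t 6.1 x 0.0363 y -0.0003 z 0.1067 rad 0.1127 th 1.899 w 0.13559328599045084 F tool [-3.2  0.7 -0.9] R [[0.895, -0.446, -0.018], [-0.446, -0.895, 0.01], [-0.021, -0.001, -1.0]]
```

View pics/over.png

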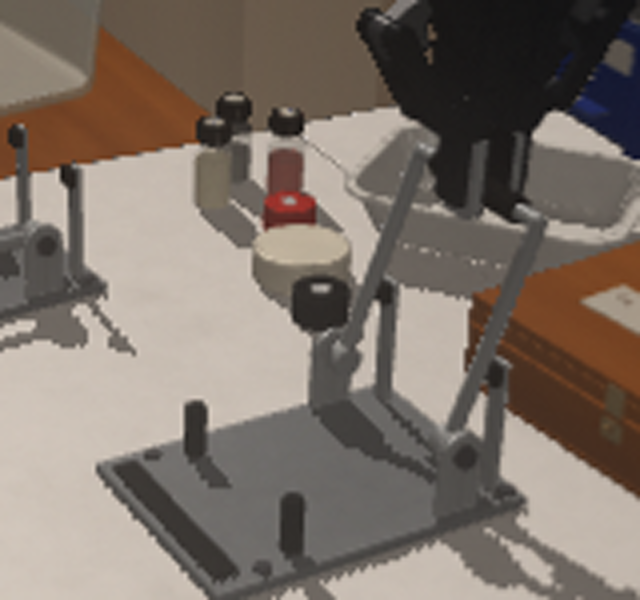

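>>> {"fn": "carry_out", "kwargs": {"increments": [[[0.002, 0, 0.0005], [0, 0, 0]], [[0, 0, 0], [0, 0, 0]], [[0, 0, 0], [0, 0, 0]], [[0, 0, 0], [0, 0, 0]], [[0, 0, 0], [0, 0, 0]]], "claw": 0}}

```text
t: 6.65
ee_pos: [0.5873, -0.3847, 0.1235]
orientation: [-3.052, 0.718, 0.027]
wrist_force: [0.2, -0.3, -0.4]
gripper_width: 0.97
```

>>> {"fn": "carry_out", "kwargs": {"increments": [[[0, 0, -0.01], [0, 0, 0]], [[0, 0, -0.02], [0, 0, 0]], [[0, 0, -0.02], [0, 0, 0]], [[0, 0, -0.03], [0, 0, 0]], [[0, 0, -0.03], [0, 0, 0]]]}}

```text
t: 7.15
ee_pos: [0.5867, -0.384, 0.2353]
orientation: [-3.049, 0.717, 0.037]
wrist_force: [-0.3, -0.3, -0.3]
gripper_width: 0.998
```

```bash
python3 - <<'E'
from h import *
arc()
im=r.camera("scene")[...,::-1]
cv2.imwrite("pics/done.png",cv2.resize(im[90:260,160:380],None,fx=3.5,fy=3.5,interpolation=2))
# predicted crossbar corners for theta 1.98
u=np.array([np.cos(-.4676),np.sin(-.4676),0]);v=np.array([-u[1],u[0],0])
for th in(1.75,1.98): print(th,(proj("scene",[np.array([.55,-.366,.036])-.105*np.cos(th)*u+[0,0,.105*np.sin(th)]+s*.042*v for s in(1,-1)])-[160,90])*3.5)
E
```

```text
t 7.15 x 0.0391 y 0.0005 z 0.218 rad 0.2215 th 1.748 w 0.997826866788252 F tool [-0.1  0.4  0.3] R [[0.895, -0.446, -0.021], [-0.446, -0.895, 0.014], [-0.025, -0.004, -1.0]]
1.75 [[550.70505134 197.81811755]
 [651.88427704 261.87702898]]
1.98 [[586.79729357 201.83807375]
 [689.38437155 265.20791636]]
```

View pics/done.png

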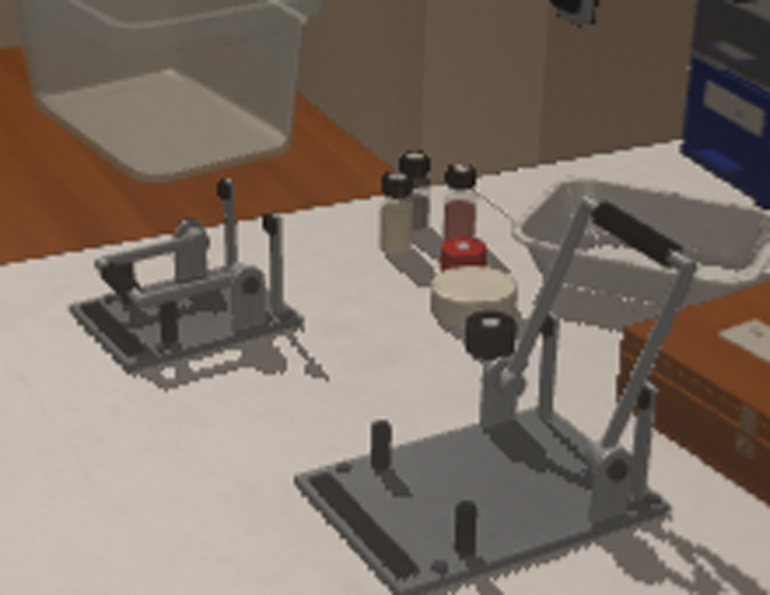

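```bash
python3 -c "
from bench import r
print(r.hand_in())"
```

```text
the job is handed in; nothing more can be done
None
```

The larger stand's prop is up past upright and resting on its rubber stops by itself, and I've handed the job in. I gripped the sleeve on the crossbar with 30 N, swung it over to about 1.9 rad, let go so it settled onto the stops, and raised the gripper clear.

**Large prop:** In the last picture the crossbar corners are at about (590, 203) and (690, 265) in the crop. For 1.98 rad they should be at (587, 202) and (689, 265), so it is leaning on its stops.

**Small prop:** The smaller stand is still folded, and nothing else appears to have moved.

**Limits:** The last time reading before handing in was 7.15 s, of 35 s allowed. The highest wrist force I read was about 33 N, as the gripper closed, against the 120 N limit. After release it was about 0.5 N, so the robot is touching nothing.

**A small disagreement:** The tool's arc came out at 107–113 mm radius instead of 105 mm. I put this down to the pads sliding on the sleeve or a small error in my pivot estimate; it didn't affect the result.

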